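# Walk the lure mould round to its fence

### The arm

A 7-joint arm with a two-finger parallel gripper is mounted at the origin on the work surface. World frame = base frame: x ahead of the robot, y to its left, z up, the work surface at z = 0. Lengths are in m, angles in rad, forces in N, time in s.
With the tool pointing down it reaches from about 0.425 to 0.925 m from the base axis. Payload 6.8 kg.
Tool frame: the origin (TCP) lies on the centre line of the jaws, within the pads' length; the fingertips stand 19 mm ahead of it and the grasp point (between the pads) is the TCP (tcp_to_tips is the distance from the TCP to the fingertips, in m); x points along the fingers, y is the direction in which the jaws open and shut, and the axes are right-handed (so a half turn about x gives the same grasp; the last joint's range is limited). The gripper opens to 85 mm and grips with 20 to 120 N. Pads are 22 mm wide; open, the fingers measure 114 mm over their backs; the gripper's body (76 mm by 85 mm) begins 54 mm behind the grasp point. The pads swing forward as they close: fully open they stand 13 mm farther back than shut.
Start: joints at [-1.275, 0.477, 0.022, 1.555, -0.011, 1.109, -0.083], TCP at [0.265, 0.621, 0.25] pointing down, gripper open.
Joint ranges: [-2.96, 2.96], [-0.34, 2.1], [-1.41, 1.46], [0.24, 2.44], [-1.37, 4.51], [0.17, 1.92], [-2.96, 2.96]. Speed limits (rad/s): [2.39, 2.39, 3.14, 3.14, 3.14, 3.14, 3.14].

### API

Orientations are given as a unit quaternion [w, x, y, z].
In Python, from station import get_obs, read_camera, hand_in, spot_in, cut_out, tcp_to_tips gives the robot as it stands.
- The arm moves only by the shell command python3 -m jog 'ROWS' [FORCE]. ROWS is JSON, a list of rows, each an object of numbers: "gripper": the closure, from 0 (fully open) to 1 (shut); "dx", "dy", "dz": the shift along the world's x, y, z in m; "rx", "ry", "rz": the turn, a rotation vector about the world's x, y, z in degrees. In form: [{"gripper": .., "dx": .., "dy": .., "dz": .., "rx": .., "ry": .., "rz": ..}, ...]. A call has 1 to 10 rows; each row is the pose to reach, as a shift and turn from the pose commanded when the call began; what a row does not reach only later rows make up. A row lasts 1/10 s, in which the tool goes at most 50 mm and 8.59 degrees, less where a joint would pass 70% of its speed; a pose out of reach is approached as far as the arm can. A call with a gripper value outside its range is refused whole. The fingers move at their own pace and stop on an object; FORCE is the grip in N (left out, the last holds). Time passes only in rows, so rows that repeat a pose let the fingers close. It gives the time, the measured TCP pose, the force and the opening at its end, in the units of the state.
- get_obs(): the state, without advancing time (a new reading comes with each control period).
- read_camera(name): name is "side" or "top" or "wrist"; returns a dict with "pixels" (420x560x3 uint8, blue, green, red), "range_z" (420x560 float32, m along the optical axis (not along the pixel's ray), 0 where there is no reading), "camera_matrix" (3x3 intrinsics, pixels), "cam_to_world" (4x4, takes a point from camera to world coordinates). Camera axes: x right, y down, z forward; pixel columns grow to the right and rows downward; lengths in m; the calibration is good to about 2 mm. A picture is of the moment at which its call begins.
- hand_in(): hands the job in, once; it reports no verdict.
Trained networks look in the newest picture that a camera, given by its name, has taken for a name from the list of things; names that differ only in an ending like _2 or _b are one class to them, and where a whole thing is asked for, a point or a joint stands for the part that bears it (a point fixed in the world has none). Each returns a list of dicts, best first, with "conf" (0 to 1); they miss things now and then, are a little off and sometimes report something else, mostly with a low value. They report only what shows in the picture. A call takes as long as a camera call. They do not tell look-alikes from the thing itself.
- spot_in(camera, label): "box" ([centre column, centre row, width, height] in pixels, round what is visible of it).
- cut_out(camera, label): "mask" (420x560 bool, what is visible of it) and "box" ([centre column, centre row, width, height] in pixels, round what is visible of it).
The state is a dict: "t": time; "q": joint angles; "joint_vel": joint speeds; "joint_torque": joint torques, N m; "eef_pos": TCP position; "tool_rot": TCP orientation; "contact_force": force on the tool from outside, world axes, zero at the start; "torque": the same for the moment, N m; "gripper_width": opening from 0.0 (shut) to 1.0 (fully open).
Only numpy, scipy, OpenCV 4.12 (cv2) and the standard library are available. Lean on these libraries where they do the work, as an engineer would, in place of code of your own. Each camera call takes 0.05 s, during which the arm holds its last target. There are 200 camera calls.

### The job

Without picking it up, push the heavy aluminium lure mould by its corners, one then another, walking it round flat on the bench until the long side with the pour mouth faces the wooden fence, then push it home flush against the fence with the pour mouth inside the fence's notch. Turn it roughly square before it touches the fence, so that no corner is driven into the wood; never lift or tip it, and leave everything else on the bench where it is.

Things in the scene. Friction and masses are not known exactly. Their poses are not given: they have to be found in the camera images.
- mould_centre (a point): centre of the mould, half-way up (17.5 mm above the bench): a loose, heavy (0.75 to 1 kg) aluminium block 88 mm (its x) by 110 mm (its y) by 35 mm high, lying flat and sliding with dry friction, with two lure-shaped shallow cavities (6 mm deep, no room in them for a fingertip) sunk in its top; only its four flat sides are for pushing. Its x axis points out of the long side that has the pour mouth
- mouth (a point): centre of the mould's long side with the pour mouth (44 mm along the mould's x from its centre, 17.5 mm up): the mouth is a channel 20 mm wide and 6 mm deep, open at the top, and it cuts the upper edge of that one long side only; axes as the mould's
- mould: the same mould; origin at the centre of its underside, axes as above
- fence: wooden fence fixed to the bench, 300 mm long (its y), 32 mm thick, 34 mm high, with one notch 40 mm wide and 20 mm deep in the middle of its working face. Origin: foot of the working face (which looks along the fence's -x, towards the robot), in the middle of the notch's width; the wood runs from x = 0 to x = +32 mm. Seated, the mould's axes are parallel to the fence's and its centre is 44 mm out at x = -44 mm, y = 0
- notch (a point): middle of the notch, in the plane of the fence's working face, 17.5 mm above the bench; axes as the fence's
- tin: round metal tin with lid, 62 mm across, 27 mm high, beside the work; origin: centre of its underside. Leave alone
- lure_a: carved pale wooden lure blank, 100 x 30 x 22 mm, beside the work; origin: centre of its underside, long along x. Leave alone
- lure_b: smaller carved wooden lure blank, 85 x 26 x 20 mm, at the right, nearer the robot; origin: centre of its underside. Leave alone
- board: thin plywood board, 50 x 130 x 10 mm, at the left, nearer the robot; origin: centre of its underside. Leave alone
- paint_a: red paint bottle, 38 mm across, 95 mm high, at the left; origin: centre of its underside. Leave alone
- paint_b: yellow paint bottle, 38 mm across, 95 mm high, at the left; origin: centre of its underside. Leave alone
- jar: glass jar with wooden-handled carving tools, 72 mm across, 150 mm high, at the right; origin: centre of its underside. Leave alone
- battery: tool battery pack, 75 x 110 x 54 mm, at the right; origin: centre of its underside. Leave alone
Not all that is in view belongs to the job. What is shaped like the mould but pink or purple is not meant.

How it is judged:
At the end, for the whole second after the job is handed in: The mould lies flat and still, its pour-mouth side against the fence (middle of that side within 4 mm of the fence's face, square within 0.04 rad), with the pour mouth within 11 mm of the middle of the notch, that is, wholly inside it (x of mouth in the frame of fence between -0.004 and 0.004 m and y of mouth in the frame of fence between -0.011 and 0.011 m and angle between the y axis of mould and the y axis of fence, either way round below 0.04 rad and x of mould_centre in the frame of fence below -0.03 m and height (world z) of mould_centre below 0.021 m and linear speed of mould below 0.01 m/s); the robot touches nothing.
It fails at once if the mould touches the fence while turned more than 0.2 rad (11 degrees) from square to it (contact force between mould and fence above 0.5 N and angle between the y axis of mould and the y axis of fence, either way round above 0.2 rad).
It fails at once if the mould is lifted (more than 6 mm) (height (world z) of mould_centre above 0.0235 m).
It fails at once if the mould is tipped (more than 0.1 rad) (angle between mould's own z axis and vertical above 0.1 rad).
It fails at once if another thing on the bench is shifted by more than 15 mm (distance of any of tin, lure_a, lure_b, board, paint_a, paint_b, jar, battery from where it was at the start of the episode above 0.015 m).
It also fails if it takes over 69 s, if anything falls off the work surface, if the arm or the gripper's body presses on something with over 40 N, if the wrist force passes 120 N, or if a joint passes its speed limit or range.

## Working session

There is one attempt and no reset: what is moved stays moved. The work goes in short steps, Python scripts to look and compute and a shell command to move; the robot and the scene stay as the last step left them, time stands still between calls to the robot, and variables do not carry over. Pictures are saved under pics/ and viewed, about 8 in all and at most 12, crops included, and the job is handed in when it is done.

```bash
mkdir -p pics; ls
python3 - <<'E'
from station import *
import cv2,numpy as np
print(get_obs()['eef_pos'],get_obs()['tool_rot'],tcp_to_tips)
for n in('top','side'):
    c=read_camera(n);cv2.imwrite(f'pics/{n}0.png',c['pixels']);np.savez(f'{n}0.npz',**c)
    for l in('mould','fence'):
        print(n,l,[(np.round(d['box']),round(d['conf'],2)) for d in spot_in(n,l)])
E
```

```text
pics
[0.26500511 0.62019675 0.24930719] [ 0.6926545   0.1411599   0.69282861 -0.14245049] 0.019
top mould [(array([219., 284.,  39.,  35.]), 0.96), (array([276., 262.,  50.,  48.]), 0.91), (array([256., 202.,  39.,  44.]), 0.72), (array([328., 215.,  46.,  47.]), 0.65)]
top fence [(array([256., 143., 100.,  27.]), 0.59)]
side mould [(array([216., 230.,  59.,  42.]), 0.93), (array([301., 253.,  69.,  49.]), 0.93), (array([176., 200.,  40.,  36.]), 0.84), (array([276., 202.,  50.,  32.]), 0.82)]
side fence [(array([339., 185.,  84.,  59.]), 0.96)]
```

Run:
```python
import cv2
a=cv2.imread('pics/top0.png')[90:330,150:420]
cv2.imwrite('pics/topc.png',cv2.resize(a,None,fx=2.4,fy=2.4,interpolation=cv2.INTER_CUBIC))
```

```text
(no output)
```

View pics/top0.png

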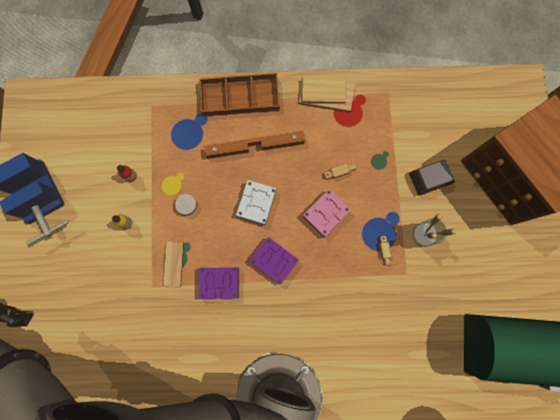

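View pics/topc.png

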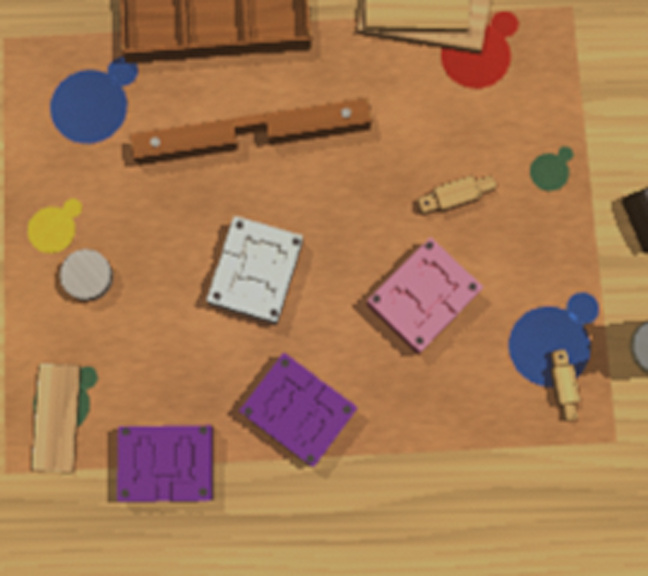

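The look-alikes in the top picture are silver (256,202), pink (327,214), purple (274,261) and purple (219,284). The aluminium one is the silver block at (256,202). The fence is at (254,144), with its notch near (254,142). Next I'll find the mouth side in a close crop and measure.

```bash
cat > h.py <<'E'
from station import *
import cv2,numpy as np
def cloud(c):
    K=np.array(c['camera_matrix']);z=np.array(c['range_z']);T=np.array(c['cam_to_world'])
    v,u=np.mgrid[:z.shape[0],:z.shape[1]]
    P=np.stack([(u-K[0,2])/K[0,0]*z,(v-K[1,2])/K[1,1]*z,z],-1)@T[:3,:3].T+T[:3,3]
    P[z==0]=np.nan
    return P
def ray(c,uv,h):
    "points at height h through pixels uv"
    K=np.array(c['camera_matrix']);T=np.array(c['cam_to_world'])
    d=np.c_[np.asarray(uv,float),np.ones(len(uv))]@np.linalg.inv(K).T@T[:3,:3].T
    return T[:3,3]+d*((h-T[2,3])/d[:,2])[:,None]
def rect(c,m,h):
    "min area rect of mask, in world at height h: centre, size, angle(rad)"
    p=ray(c,np.argwhere(m)[:,::-1],h)[:,:2]
    (cx,cy),(w,l),a=cv2.minAreaRect((p*1000).astype(np.float32))
    return np.round([cx,cy,w,l,a],1)
def silver(c,lo=.028,hi=.042):
    P=cloud(c);hsv=cv2.cvtColor(c['pixels'],cv2.COLOR_BGR2HSV)
    m=(P[...,2]>lo)&(P[...,2]<hi)&(hsv[...,1]<60)&(hsv[...,2]>90)&(P[...,0]>.4)&(P[...,0]<.9)&(abs(P[...,1])<.35)
    n,L,s,_=cv2.connectedComponentsWithStats(cv2.morphologyEx(m.astype(np.uint8),cv2.MORPH_CLOSE,np.ones((5,5))))
    return L==1+s[1:,4].argmax()
E
python3 - <<'E'
from h import *
c=read_camera('top');P=cloud(c)
print('cam',np.round(c['cam_to_world'],3).tolist(),c['camera_matrix'][0][0])
m=silver(c);print('mould',m.sum(),rect(c,m,.035),np.nanmedian(P[m][:,2]))
for l in('fence','tin','lure_a','lure_b','board','paint_a','jar','battery'):
    for d in cut_out('top',l)[:3]:
        q=P[d['mask']];print(l,round(d['conf'],2),np.round(d['box']),np.round(np.nanmedian(q,0),3),rect(c,d['mask'],np.nanmedian(q[:,2])))
F=(P[...,2]>.025)&(P[...,2]<.04)
a=np.argwhere(F[120:165,195:310])+[120,195]
p=ray(c,a[:,::-1],.034);print('fence rect',rect(c,np.pad(F[120:165,195:310],((120,255),(195,250))),.034))
for n,(x0,x1,y0,y1) in {'top':(225,290,170,235)}.items():
    cv2.imwrite('pics/z.png',cv2.resize(c['pixels'][y0:y1,x0:x1],None,fx=6,fy=6,interpolation=cv2.INTER_CUBIC))
s=read_camera('side')['pixels'][160:240,220:400]
t=cv2.resize(c['pixels'][120:240,195:315],(480,480),interpolation=cv2.INTER_CUBIC)
s=cv2.resize(s,None,fx=4,fy=4,interpolation=cv2.INTER_CUBIC)[:, :720]
cv2.imwrite('pics/z.png',cv2.resize(c['pixels'][165:240,215:295],(640,600),interpolation=cv2.INTER_CUBIC))
cv2.imwrite('pics/s.png',s)
E
```

```text
cam [[-0.02, -0.985, 0.172, 0.292], [-1.0, 0.023, 0.016, -0.012], [-0.02, -0.172, -0.985, 1.312], [0.0, 0.0, 0.0, 1.0]] 447.4038368813551
mould 1120 [546.9  52.1  87.9 110.5  71.9] 0.0333628181970993
fence 0.85 [255. 146. 101.  29.] [0.723 0.06  0.032] [720.1  53.8  44.5 302.1   7.5]
tin 0.86 [188. 205.  22.  21.] [0.544 0.258 0.026] [543.4 258.1  62.2  57.8  44.5]
lure_a 0.6 [339. 170.  28.  19.] [ 0.637 -0.196  0.019] [ 638.1 -196.9   30.7   96.4   17.4]
lure_a 0.6 [385. 252.  14.  30.] [ 0.399 -0.317  0.017] [ 398.7 -317.3   85.    33.2    5.9]
lure_b 0.6 [339. 170.  28.  19.] [ 0.637 -0.196  0.019] [ 638.1 -196.9   30.7   96.4   17.4]
lure_b 0.6 [385. 252.  14.  30.] [ 0.399 -0.317  0.017] [ 398.7 -317.3   85.    33.2    5.9]
board 0.81 [174. 263.  19.  43.] [0.376 0.298 0.009] [375.2 298.2  53.7 131.2  87.5]
paint_a 0.74 [128. 174.  23.  15.] [0.636 0.425 0.061] [636.7 426.8  64.7  38.5  45.9]
paint_a 0.47 [122. 223.  18.  19.] [0.493 0.432 0.062] [494.3 432.9  56.5  39.4  45.4]
paint_a 0.16 [257. 201.  41.  42.] [0.545 0.052 0.033] [545.5  51.6  91.9 115.1  71.3]
jar 0.61 [436. 230.  45.  34.] [ 0.439 -0.431  0.075] [ 441.7 -436.9   71.1  115.5   26.2]
battery 0.79 [431. 177.  46.  38.] [ 0.603 -0.458  0.051] [ 601.9 -457.1   79.4  116.9   18.7]
fence rect [723.3  54.6  35.9 299.4   7.4]
```

View pics/z.png

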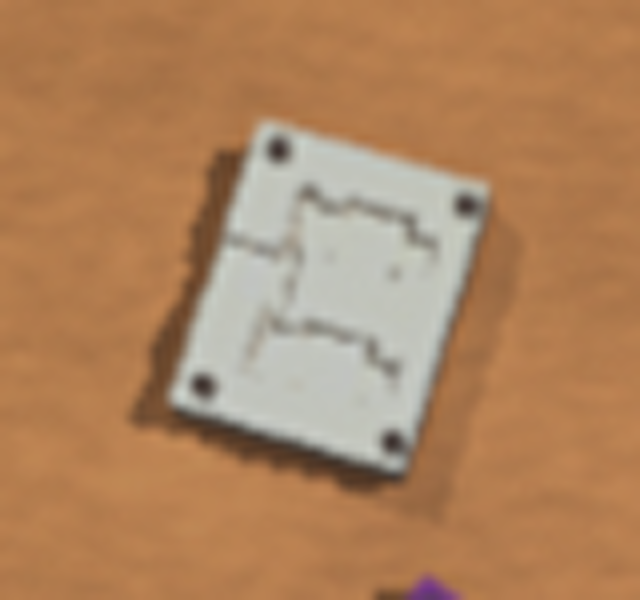

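View pics/s.png

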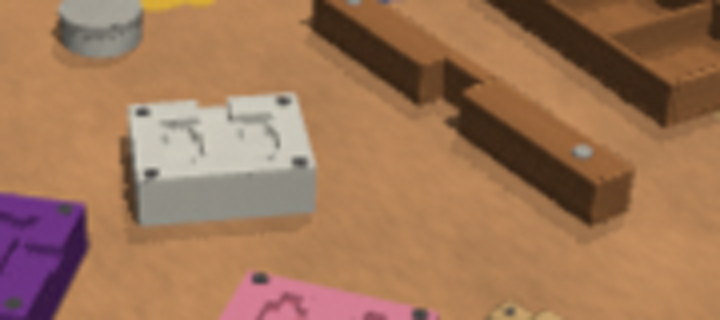

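The silver block's mouth channel opens on its left long side, at about (225,240) in the z crop and at the upper edge (212,105) in the side crop. The fence notch is at about (450,85) in the side crop. So the mould is at (547,52) mm with yaw ≈72°, and the fence has yaw ≈7.4°. The mould must turn about 64° clockwise. First push: the side facing the robot, near its left corner.

```bash
python3 -m jog '[{"gripper":1,"dx":0.195,"dy":-0.507,"dz":0},{"gripper":1,"dx":0.195,"dy":-0.507,"dz":0},{"gripper":1,"dx":0.195,"dy":-0.507,"dz":0},{"gripper":1,"dx":0.195,"dy":-0.507,"dz":0},{"gripper":1,"dx":0.195,"dy":-0.507,"dz":0},{"gripper":1,"dx":0.195,"dy":-0.507,"dz":0},{"gripper":1,"dx":0.195,"dy":-0.507,"dz":0},{"gripper":1,"dx":0.195,"dy":-0.507,"dz":0},{"gripper":1,"dx":0.195,"dy":-0.507,"dz":0},{"gripper":1,"dx":0.195,"dy":-0.507,"dz":0}]' 40; python3 -m jog '[{"gripper":1},{"gripper":1},{"gripper":1},{"gripper":1}]'
```

```text
$[0]: bad value
$[0]: bad value
```

```bash
python3 -m jog '[{"gripper":1.0,"dx":0.195,"dy":-0.507,"dz":0.0,"rx":0.0,"ry":0.0,"rz":0.0}]' 40;  python3 -m jog '[{"gripper":0.99,"dx":0.15,"dy":-0.457,"dz":0.0,"rx":0,"ry":0,"rz":0}]'
```

```text
t: 0.9
eef_pos: [0.2783, 0.579, 0.2497]
tool_rot: [0.692, 0.14, 0.695, -0.138]
contact_force: [0.5, 0.7, 0.6]
gripper_width: 0.859
t: 1.0
eef_pos: [0.2984, 0.5264, 0.2498]
tool_rot: [0.693, 0.141, 0.693, -0.141]
contact_force: [1.9, -0.3, 0.2]
gripper_width: 0.69
```

```bash
python3 -m jog '[{"gripper":1,"dx":0.16,"dy":-0.41,"dz":0,"rx":0,"ry":0,"rz":0},{"gripper":1,"dx":0.16,"dy":-0.41,"dz":0,"rx":0,"ry":0,"rz":0},{"gripper":1,"dx":0.16,"dy":-0.41,"dz":0,"rx":0,"ry":0,"rz":0},{"gripper":1,"dx":0.16,"dy":-0.41,"dz":0,"rx":0,"ry":0,"rz":0},{"gripper":1,"dx":0.16,"dy":-0.41,"dz":0,"rx":0,"ry":0,"rz":0},{"gripper":1,"dx":0.16,"dy":-0.41,"dz":0,"rx":0,"ry":0,"rz":0},{"gripper":1,"dx":0.16,"dy":-0.41,"dz":0,"rx":0,"ry":0,"rz":0},{"gripper":1,"dx":0.16,"dy":-0.41,"dz":0,"rx":0,"ry":0,"rz":0},{"gripper":1,"dx":0.16,"dy":-0.41,"dz":0,"rx":0,"ry":0,"rz":0},{"gripper":1,"dx":0.16,"dy":-0.41,"dz":0,"rx":0,"ry":0,"rz":0}]'
```

```text
t: 2.0
eef_pos: [0.4604, 0.1106, 0.2508]
tool_rot: [0.693, 0.145, 0.691, -0.145]
contact_force: [-0.7, 0.5, -0.0]
gripper_width: 0.001
```

```bash
python3 -m jog '[{"gripper":1,"dx":0,"dy":0.002,"dz":-0.05,"rx":0,"ry":0,"rz":0},{"gripper":1,"dx":0,"dy":0.004,"dz":-0.10,"rx":0,"ry":0,"rz":0},{"gripper":1,"dx":0,"dy":0.004,"dz":-0.15,"rx":0,"ry":0,"rz":0},{"gripper":1,"dx":0,"dy":0.004,"dz":-0.19,"rx":0,"ry":0,"rz":0},{"gripper":1,"dx":0,"dy":0.004,"dz":-0.215,"rx":0,"ry":0,"rz":0},{"gripper":1,"dx":0,"dy":0.004,"dz":-0.224,"rx":0,"ry":0,"rz":0},{"gripper":1,"dx":0,"dy":0.004,"dz":-0.224,"rx":0,"ry":0,"rz":0}]'
python3 - <<'E'
from h import *
c=read_camera('side');cv2.imwrite('pics/s1.png',cv2.resize(c['pixels'][150:290,150:380],None,fx=3,fy=3))
E
```

```text
t: 2.7
eef_pos: [0.4582, 0.1208, 0.0257]
tool_rot: [0.692, 0.141, 0.693, -0.142]
contact_force: [-0.3, 0.4, 0.4]
gripper_width: 0.003
```

View pics/s1.png

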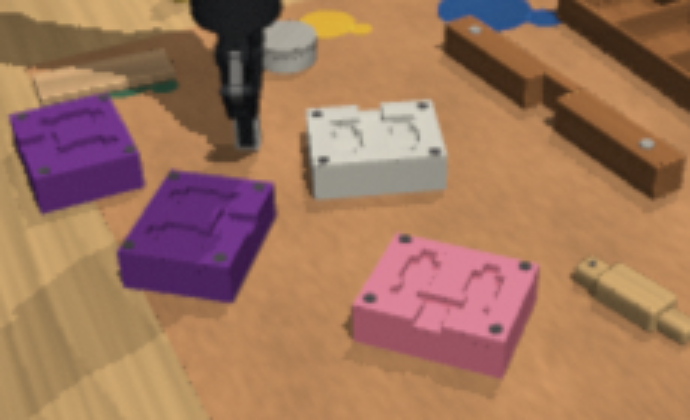

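```bash
python3 -m jog '[{"gripper":1,"dx":0.018,"dy":-0.006,"dz":0,"rx":0,"ry":0,"rz":0},{"gripper":1,"dx":0.032,"dy":-0.011,"dz":0,"rx":0,"ry":0,"rz":0},{"gripper":1,"dx":0.037,"dy":-0.0125,"dz":0,"rx":0,"ry":0,"rz":0},{"gripper":1,"dx":0.0415,"dy":-0.014,"dz":0,"rx":0,"ry":0,"rz":0},{"gripper":1,"dx":0.046,"dy":-0.0155,"dz":0,"rx":0,"ry":0,"rz":0},{"gripper":1,"dx":0.050,"dy":-0.0175,"dz":0,"rx":0,"ry":0,"rz":0},{"gripper":1,"dx":0.0545,"dy":-0.020,"dz":0,"rx":0,"ry":0,"rz":0},{"gripper":1,"dx":0.0585,"dy":-0.0225,"dz":0,"rx":0,"ry":0,"rz":0},{"gripper":1,"dx":0.0625,"dy":-0.0255,"dz":0,"rx":0,"ry":0,"rz":0},{"gripper":1,"dx":0.0625,"dy":-0.0255,"dz":0,"rx":0,"ry":0,"rz":0}]'
cat > m.py <<'E'
from h import *
import sys
c=read_camera('top');m=silver(c);r=rect(c,m,.035);print(m.sum(),r,get_obs()['eef_pos'])
s=read_camera('side');m=silver(s);print('side',m.sum(),rect(s,m,.035))
E
python3 m.py
```

```text
t: 3.75
eef_pos: [0.5207, 0.0966, 0.0268]
tool_rot: [0.692, 0.142, 0.693, -0.141]
contact_force: [-2.9, 4.5, 1.1]
gripper_width: -0.004
891 [562.7  35.5  88.2 110.5  63.7] [0.5206726  0.09665831 0.02683432]
side 948 [562.1  32.4  96.3 111.4  64.1]
```

```bash
python3 -m jog '[{"gripper":1,"dx":0.005,"dy":0,"dz":0,"rx":0,"ry":0,"rz":0},{"gripper":1,"dx":0.010,"dy":0,"dz":0,"rx":0,"ry":0,"rz":0},{"gripper":1,"dx":0.015,"dy":0,"dz":0,"rx":0,"ry":0,"rz":0},{"gripper":1,"dx":0.02,"dy":0,"dz":0,"rx":0,"ry":0,"rz":0},{"gripper":1,"dx":0.025,"dy":-0.001,"dz":0,"rx":0,"ry":0,"rz":0},{"gripper":1,"dx":0.025,"dy":-0.001,"dz":0,"rx":0,"ry":0,"rz":0}]'
python3 m.py
```

```text
t: 4.45
eef_pos: [0.5459, 0.0954, 0.0267]
tool_rot: [0.692, 0.142, 0.693, -0.141]
contact_force: [-2.2, 4.7, -0.1]
gripper_width: 0.003
908 [574.9  27.   88.8 110.8  49.4] [0.5459102  0.09546252 0.02665754]
side 943 [573.6  24.3  98.2 114.7  50.1]
```

```bash
python3 -m jog '[{"gripper":1,"dx":-0.015,"dy":0.013,"dz":0,"rx":0,"ry":0,"rz":0},{"gripper":1,"dx":-0.015,"dy":0.013,"dz":0.045,"rx":0,"ry":0,"rz":8},{"gripper":1,"dx":-0.02,"dy":0.01,"dz":0.08,"rx":0,"ry":0,"rz":16},{"gripper":1,"dx":-0.035,"dy":-0.03,"dz":0.08,"rx":0,"ry":0,"rz":24},{"gripper":1,"dx":-0.05,"dy":-0.07,"dz":0.08,"rx":0,"ry":0,"rz":32},{"gripper":1,"dx":-0.053,"dy":-0.095,"dz":0.08,"rx":0,"ry":0,"rz":40},{"gripper":1,"dx":-0.053,"dy":-0.095,"dz":0.08,"rx":0,"ry":0,"rz":48},{"gripper":1,"dx":-0.053,"dy":-0.095,"dz":0.08,"rx":0,"ry":0,"rz":56},{"gripper":1,"dx":-0.053,"dy":-0.095,"dz":0.08,"rx":0,"ry":0,"rz":60},{"gripper":1,"dx":-0.053,"dy":-0.095,"dz":0.08,"rx":0,"ry":0,"rz":60}]'
python3 - <<'E'
from h import *
c=read_camera('top');P=cloud(c);hsv=cv2.cvtColor(c['pixels'],cv2.COLOR_BGR2HSV)
h=hsv[...,0];z=P[...,2]
for n,a,b in(('purple',135,155),('pink',156,178)):
    m=((h>a)&(h<b)&(hsv[...,1]>60)&(z>.02)&(z<.045)).astype(np.uint8)
    N,L,s,_=cv2.connectedComponentsWithStats(m)
    for i in range(1,N):
        if s[i,4]>150:r=rect(c,L==i,.035);print(n,r,cv2.boxPoints(((r[0],r[1]),(r[2],r[3]),r[4])).round().tolist())
E
python3 m.py
```

```text
t: 5.55
eef_pos: [0.4936, -0.0019, 0.1068]
tool_rot: [0.671, -0.224, 0.671, 0.223]
contact_force: [0.4, -0.8, 0.8]
gripper_width: 0.001
purple [315.8 163.2 108.5  83.9  88.9] [[273.0, 110.0], [357.0, 108.0], [359.0, 217.0], [275.0, 218.0]]
pink [ 509.7 -151.6   83.8  111.5   43.8] [[441.0, -140.0], [518.0, -221.0], [579.0, -163.0], [501.0, -82.0]]
294 [545.6 259.   58.1  54.8  70.1] [ 0.49343574 -0.00147645  0.1065859 ]
side 939 [574.5  22.6  99.1 111.5  49.8]
```

Run:
```python
from h import *
c=dict(np.load('top0.npz'));P=cloud(c);hsv=cv2.cvtColor(c['pixels'],cv2.COLOR_BGR2HSV)
h=hsv[...,0];z=P[...,2]
m=((h>130)&(h<158)&(hsv[...,1]>60)&(z>.015)&(z<.045)).astype(np.uint8)
N,L,s,_=cv2.connectedComponentsWithStats(m)
for i in range(1,N):
    if s[i,4]>150:r=rect(c,L==i,.035);print(r,cv2.boxPoints(((r[0],r[1]),(r[2],r[3]),r[4])).round().tolist())
F=(P[...,2]>.025)&(P[...,2]<.04);F[:,:195]=0;F[:,310:]=0;F[:120]=0;F[165:]=0
p=ray(c,np.argwhere(F)[:,::-1],.034)[:,:2]*1000
a=np.radians(7.4);q=(p-[706,52.5])@np.array([[np.cos(a),-np.sin(a)],[np.sin(a),np.cos(a)]])
for y in range(-145,150,10):
    k=abs(q[:,1]-y)<5; print(y,np.round([q[k,0].min(),q[k,0].max()],1),end=' ')
```

```text
[376.    4.1 107.3  86.5  51.8] [[309.0, -11.0], [377.0, -65.0], [443.0, 20.0], [375.0, 73.0]]
[315.8 163.2 108.5  83.9  88.9] [[273.0, 110.0], [357.0, 108.0], [359.0, 217.0], [275.0, 218.0]]
-145 [ 1.1 35. ] -135 [ 1.6 34.2] -125 [-0.1 35.2] -115 [ 1.3 34.4] -105 [ 1.  34.9] -95 [ 2.4 34.1] -85 [ 0.2 35. ] -75 [ 1.6 34.3] -65 [ 3.  35.2] -55 [-0.4 34. ] -45 [ 0.6 34.9] -35 [ 1.5 34.1] -25 [ 0.7 35.1] -15 [21.  34.3] -5 [22.  35.2] 5 [21.2 34. ] 15 [13.8 35.4] 25 [ 1.5 34.2] 35 [ 0.8 34.6] 45 [ 1.7 33.9] 55 [ 0.9 34.8] 65 [ 1.4 34. ] 75 [ 0.7 35. ] 85 [ 2.  34.2] 95 [-0.1 34.7] 105 [-0.4 33.9] 115 [ 1.  34.8] 125 [ 1.9 34.1] 135 [ 0.7 34.5] 145 [ 1.6 33.8]
```

```bash
python3 -m jog '[{"gripper":1,"dx":0,"dy":0,"dz":-0.04,"rx":0,"ry":0,"rz":0},{"gripper":1,"dx":0,"dy":0,"dz":-0.07,"rx":0,"ry":0,"rz":0},{"gripper":1,"dx":0,"dy":0,"dz":-0.081,"rx":0,"ry":0,"rz":0},{"gripper":1,"dx":0.006,"dy":0.007,"dz":-0.081,"rx":0,"ry":0,"rz":0},{"gripper":1,"dx":0.0095,"dy":0.0115,"dz":-0.081,"rx":0,"ry":0,"rz":0},{"gripper":1,"dx":0.013,"dy":0.015,"dz":-0.081,"rx":0,"ry":0,"rz":0},{"gripper":1,"dx":0.017,"dy":0.0185,"dz":-0.081,"rx":0,"ry":0,"rz":0},{"gripper":1,"dx":0.021,"dy":0.022,"dz":-0.081,"rx":0,"ry":0,"rz":0},{"gripper":1,"dx":0.025,"dy":0.025,"dz":-0.081,"rx":0,"ry":0,"rz":0},{"gripper":1,"dx":0.029,"dy":0.028,"dz":-0.081,"rx":0,"ry":0,"rz":0}]'
python3 m.py
```

```text
t: 6.7
eef_pos: [0.5196, 0.0266, 0.0257]
tool_rot: [0.669, -0.223, 0.673, 0.224]
contact_force: [-7.4, -1.5, 3.5]
gripper_width: -0.002
281 [545.8 260.4  54.1  56.1  17.6] [0.52077549 0.02754395 0.0258158 ]
side 706 [589.3  23.6  96.6 108.8  44.5]
```

```bash
cat > m.py <<'E'
from h import *
from scipy.optimize import minimize
def pts(n):
    c=read_camera(n);m=silver(c,.0305,.042);P=cloud(c)
    hsv=cv2.cvtColor(c['pixels'],cv2.COLOR_BGR2HSV);z=P[...,2]
    m=(z>.031)&(z<.04)&(hsv[...,1]<60)&(hsv[...,2]>110)&(P[...,0]>.42)&(P[...,0]<.75)&(abs(P[...,1]-.05)<.14)
    m=cv2.morphologyEx(m.astype(np.uint8),cv2.MORPH_OPEN,np.ones((3,3)))>0
    p=ray(c,np.argwhere(m)[:,::-1],.035)[:,:2]*1000
    r=cv2.minAreaRect(p.astype(np.float32));print(n,len(p),np.round([*r[0],*r[1],r[2]],1));return p
p=np.r_[pts('top'),pts('side')]
r=cv2.minAreaRect(p.astype(np.float32));print('both',np.round([*r[0],*r[1],r[2]],1),'tcp',np.round(get_obs()['eef_pos'],4),np.round(get_obs()['contact_force'],1))
# fit fixed 88x110 rect: cover the points as well as possible
def cost(v,p):
    a=np.radians(v[2]);d=(p-v[:2])@np.array([[np.cos(a),-np.sin(a)],[np.sin(a),np.cos(a)]])
    return (np.maximum(abs(d)-[44,55],0)**1).sum()+1e-3*((d/50)**2).sum()
if len(p)>400:
    best=min((minimize(cost,[*np.mean(p,0),a],args=(p,),method='Nelder-Mead',options=dict(maxiter=800)) for a in range(-10,80,10)),key=lambda o:o.fun)
    x=best.x;print('fit',np.round(x,1),best.fun.round(1))
    a=np.radians(7.4);R=np.array([[np.cos(a),-np.sin(a)],[np.sin(a),np.cos(a)]])
    print('mould in fence frame',np.round((x[:2]-[708,52.8])@R,1),'yaw err',round(x[2]-7.4,1))
E
python3 m.py
```

```text
top 0 [0. 0. 0. 0. 0.]
side 449 [590.5  27.5  91.7 107.3  42. ]
both [590.5  27.5  91.7 107.3  42. ] tcp [0.5212 0.0272 0.0257] [-5.5 -1.1  1.7]
fit [591.3  25.5  43.3] 11.2
mould in fence frame [-119.3  -12. ] yaw err 35.9
```

```bash
python3 -m jog '[{"gripper":1,"dx":0.003,"dy":0.005,"dz":0,"rx":0,"ry":0,"rz":0},{"gripper":1,"dx":0.0055,"dy":0.0095,"dz":0,"rx":0,"ry":0,"rz":0},{"gripper":1,"dx":0.008,"dy":0.0135,"dz":0,"rx":0,"ry":0,"rz":0},{"gripper":1,"dx":0.011,"dy":0.0175,"dz":0,"rx":0,"ry":0,"rz":0},{"gripper":1,"dx":0.014,"dy":0.021,"dz":0,"rx":0,"ry":0,"rz":0},{"gripper":1,"dx":0.0175,"dy":0.0245,"dz":0,"rx":0,"ry":0,"rz":0},{"gripper":1,"dx":0.0175,"dy":0.0245,"dz":0,"rx":0,"ry":0,"rz":0}]'
python3 m.py
```

```text
t: 7.6
eef_pos: [0.5393, 0.0519, 0.0256]
tool_rot: [0.67, -0.224, 0.671, 0.224]
contact_force: [-5.4, -0.7, 1.7]
gripper_width: 0.002
top 113 [618.   -6.5  75.4  20.1  15.7]
side 454 [607.9  29.6  91.5  97.   24. ]
both [607.9  29.6  91.5  97.   24. ] tcp [0.5393 0.0519 0.0256] [-5.6  0.2  1.8]
fit [610.2  25.1  21.8] 5.6
mould in fence frame [-100.6  -14.9] yaw err 14.4
```

```bash
python3 -m jog '[{"gripper":1,"dx":-0.02,"dy":-0.008,"dz":0,"rx":0,"ry":0,"rz":0},{"gripper":1,"dx":-0.025,"dy":-0.01,"dz":0.04,"rx":0,"ry":0,"rz":-8},{"gripper":1,"dx":-0.025,"dy":-0.04,"dz":0.08,"rx":0,"ry":0,"rz":-16},{"gripper":1,"dx":0.0,"dy":-0.08,"dz":0.1,"rx":0,"ry":0,"rz":-24},{"gripper":1,"dx":0.04,"dy":-0.11,"dz":0.1,"rx":0,"ry":0,"rz":-30},{"gripper":1,"dx":0.08,"dy":-0.14,"dz":0.1,"rx":0,"ry":0,"rz":-30},{"gripper":1,"dx":0.1,"dy":-0.17,"dz":0.1,"rx":0,"ry":0,"rz":-30},{"gripper":1,"dx":0.1,"dy":-0.17,"dz":0.1,"rx":0,"ry":0,"rz":-30}]'
python3 m.py;  python3 - <<'E'
from h import *
c=read_camera('top');cv2.imwrite('pics/t2.png',cv2.resize(c['pixels'][110:290,160:380],None,fx=3,fy=3))
E
```

```text
t: 8.5
eef_pos: [0.6438, -0.1246, 0.1268]
tool_rot: [0.708, -0.042, 0.704, 0.039]
contact_force: [-0.7, -0.3, -0.5]
gripper_width: -0.0
top 377 [602.4  38.1  80.6 108.2  25.9]
side 531 [604.4  37.4  90.  110.3  22. ]
both [604.1  37.6  90.2 110.4  22.4] tcp [ 0.641  -0.1192  0.1258] [-0.4  0.5  0.2]
fit [603.6  37.4  21.5] 6.9
mould in fence frame [-105.5   -1.8] yaw err 14.1
```

View pics/t2.png

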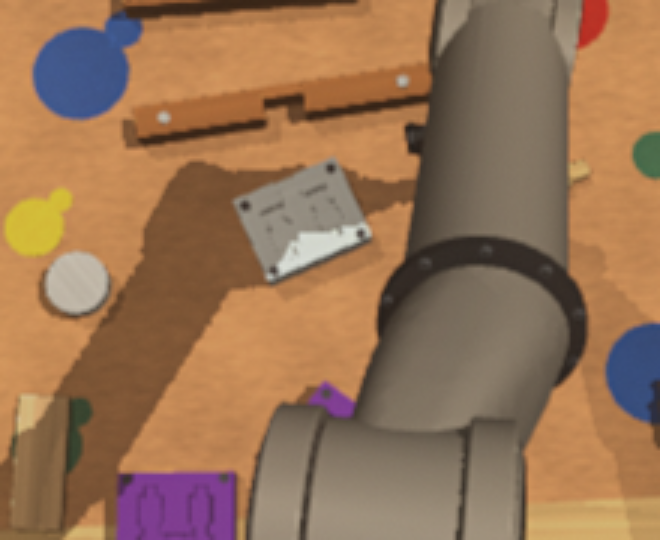

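```bash
python3 -m jog '[{"gripper":0.2,"dx":-0.03,"dy":0.03,"dz":0,"rx":0,"ry":0,"rz":0},{"gripper":0.2,"dx":-0.06,"dy":0.065,"dz":0,"rx":0,"ry":0,"rz":0},{"gripper":0.2,"dx":-0.09,"dy":0.1,"dz":0,"rx":0,"ry":0,"rz":0},{"gripper":0.2,"dx":-0.119,"dy":0.135,"dz":0,"rx":0,"ry":0,"rz":0},{"gripper":0.2,"dx":-0.119,"dy":0.147,"dz":0,"rx":0,"ry":0,"rz":0},{"gripper":0.2,"dx":-0.119,"dy":0.147,"dz":-0.03,"rx":0,"ry":0,"rz":0},{"gripper":0.2,"dx":-0.119,"dy":0.147,"dz":-0.07,"rx":0,"ry":0,"rz":0},{"gripper":0.2,"dx":-0.119,"dy":0.147,"dz":-0.095,"rx":0,"ry":0,"rz":0},{"gripper":0.2,"dx":-0.119,"dy":0.147,"dz":-0.1015,"rx":0,"ry":0,"rz":0},{"gripper":0.2,"dx":-0.119,"dy":0.147,"dz":-0.1015,"rx":0,"ry":0,"rz":0}]'
python3 m.py;  python3 - <<'E'
from h import *
c=read_camera('side');cv2.imwrite('pics/s2.png',cv2.resize(c['pixels'][130:290,170:400],None,fx=3,fy=3))
E
```

```text
t: 9.65
eef_pos: [0.5205, 0.0291, 0.0235]
tool_rot: [0.705, -0.043, 0.706, 0.043]
contact_force: [0.1, 0.0, 0.8]
gripper_width: 0.8
top 9 [651.   27.3   5.9   6.1  89. ]
side 458 [605.   36.2  90.5 112.6  22.4]
both [605.   36.2  90.5 112.6  22.4] tcp [0.5218 0.0289 0.025 ] [ 0.3 -0.   0.2]
fit [606.   35.3  22.1] 9.3
mould in fence frame [-103.4   -4.2] yaw err 14.7
```

View pics/s2.png

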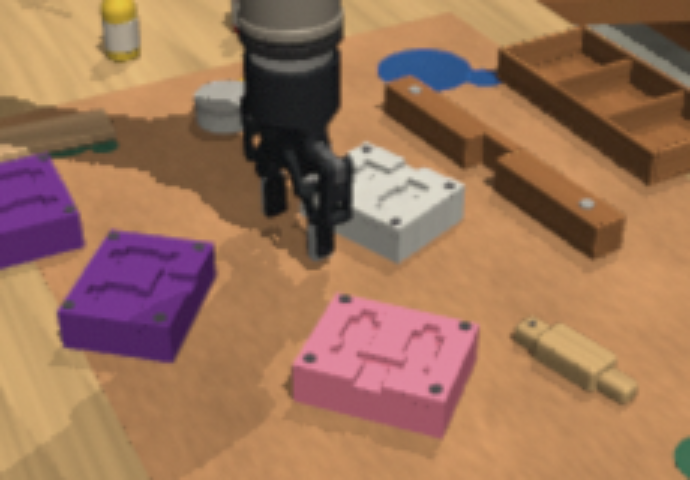

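```bash
python3 -m jog '[{"gripper":0.2,"dx":0.010,"dy":0.001,"dz":0,"rx":0,"ry":0,"rz":0},{"gripper":0.2,"dx":0.016,"dy":0.002,"dz":0,"rx":0,"ry":0,"rz":0},{"gripper":0.2,"dx":0.021,"dy":0.003,"dz":0,"rx":0,"ry":0,"rz":0},{"gripper":0.2,"dx":0.026,"dy":0.003,"dz":0,"rx":0,"ry":0,"rz":0},{"gripper":0.2,"dx":0.031,"dy":0.004,"dz":0,"rx":0,"ry":0,"rz":0},{"gripper":0.2,"dx":0.036,"dy":0.005,"dz":0,"rx":0,"ry":0,"rz":0},{"gripper":0.2,"dx":0.041,"dy":0.005,"dz":0,"rx":0,"ry":0,"rz":0},{"gripper":0.2,"dx":0.046,"dy":0.006,"dz":0,"rx":0,"ry":0,"rz":0},{"gripper":0.2,"dx":0.051,"dy":0.007,"dz":0,"rx":0,"ry":0,"rz":0},{"gripper":0.2,"dx":0.051,"dy":0.007,"dz":0,"rx":0,"ry":0,"rz":0}]'
python3 m.py
```

```text
t: 10.8
eef_pos: [0.5712, 0.0368, 0.0236]
tool_rot: [0.705, -0.043, 0.707, 0.043]
contact_force: [-2.9, 1.8, -0.4]
gripper_width: 0.801
top 9 [616.4 -19.1   5.9   6.   88.6]
side 338 [649.7  13.4 124.1  75.3  51.8]
both [649.7  13.4 124.1  75.3  51.8] tcp [0.5713 0.0362 0.0236] [-4.5  1.6  1.1]
```

```bash
sed -i 's/>110)/>80)/' m.py; python3 -m jog '[{"gripper":0.2,"dx":-0.02,"dy":-0.002,"dz":0,"rx":0,"ry":0,"rz":0},{"gripper":0.2,"dx":-0.03,"dy":-0.004,"dz":0.03,"rx":0,"ry":0,"rz":0},{"gripper":0.2,"dx":-0.04,"dy":0.02,"dz":0.07,"rx":0,"ry":0,"rz":0},{"gripper":0.2,"dx":-0.05,"dy":0.06,"dz":0.1,"rx":0,"ry":0,"rz":0},{"gripper":0.2,"dx":-0.05,"dy":0.11,"dz":0.1,"rx":0,"ry":0,"rz":0},{"gripper":0.2,"dx":-0.05,"dy":0.16,"dz":0.1,"rx":0,"ry":0,"rz":0},{"gripper":0.2,"dx":-0.05,"dy":0.2,"dz":0.1,"rx":0,"ry":0,"rz":0},{"gripper":0.2,"dx":-0.05,"dy":0.2,"dz":0.1,"rx":0,"ry":0,"rz":0}]'
python3 m.py;  python3 - <<'E'
from h import *
a=read_camera('side')['pixels'][150:260,230:400];b=read_camera('top')['pixels'][100:250,170:320]
cv2.imwrite('pics/s3.png',np.hstack([cv2.resize(a,(400,400*110//170)),cv2.resize(b,(400,258))]))
E
```

```text
t: 11.7
eef_pos: [0.5219, 0.2437, 0.1248]
tool_rot: [0.707, -0.044, 0.704, 0.047]
contact_force: [-0.2, 0.2, -0.8]
gripper_width: 0.802
top 473 [625.1  32.2  88.3 109.3   6.9]
side 653 [626.1  29.8  91.8 113.9   6.7]
both [626.   29.9  91.8 114.2   6.7] tcp [0.5224 0.2365 0.1241] [ 1.1 -2.5 -0.5]
fit [626.3  30.9   7.4] 45.8
mould in fence frame [-83.8 -11.2] yaw err -0.0
```

View pics/s3.png

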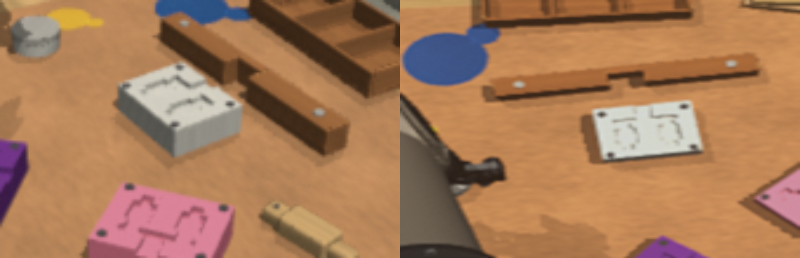

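```bash
python3 -m jog '[{"gripper":1,"dx":0.02,"dy":-0.045,"dz":0,"rx":0,"ry":0,"rz":0},{"gripper":1,"dx":0.04,"dy":-0.09,"dz":0,"rx":0,"ry":0,"rz":0},{"gripper":1,"dx":0.06,"dy":-0.135,"dz":0,"rx":0,"ry":0,"rz":0},{"gripper":1,"dx":0.08,"dy":-0.18,"dz":0,"rx":0,"ry":0,"rz":0},{"gripper":1,"dx":0.1,"dy":-0.225,"dz":0,"rx":0,"ry":0,"rz":0},{"gripper":1,"dx":0.116,"dy":-0.27,"dz":0,"rx":0,"ry":0,"rz":0},{"gripper":1,"dx":0.116,"dy":-0.29,"dz":0,"rx":0,"ry":0,"rz":0},{"gripper":1,"dx":0.116,"dy":-0.29,"dz":-0.04,"rx":0,"ry":0,"rz":0},{"gripper":1,"dx":0.116,"dy":-0.29,"dz":-0.08,"rx":0,"ry":0,"rz":0},{"gripper":1,"dx":0.116,"dy":-0.29,"dz":-0.098,"rx":0,"ry":0,"rz":0}]';python3 -m jog '[{"gripper":1,"dx":0,"dy":0,"dz":0,"rx":0,"ry":0,"rz":0},{"gripper":1,"dx":0,"dy":0,"dz":0,"rx":0,"ry":0,"rz":0}]';python3 m.py
```

```text
t: 12.9
eef_pos: [0.6351, -0.0572, 0.0226]
tool_rot: [0.704, -0.041, 0.708, 0.041]
contact_force: [-0.5, 0.2, 0.3]
gripper_width: 0.003
t: 13.1
eef_pos: [0.6378, -0.0562, 0.0263]
tool_rot: [0.706, -0.042, 0.706, 0.041]
contact_force: [0.4, 1.4, 0.3]
gripper_width: -0.005
top 322 [625.1  42.7  88.   86.    4.5]
side 476 [612.1  34.1 124.4  80.2  75.9]
both [625.3  30.7  89.8 112.6   8. ] tcp [ 0.6389 -0.0554  0.0276] [-1.3  0.   0.6]
fit [624.9  31.4 187. ] 10.6
mould in fence frame [-85.2 -10.6] yaw err 179.6
```

```bash
python3 -m jog '[{"gripper":1,"dx":-0.001,"dy":0.008,"dz":0,"rx":0,"ry":0,"rz":0},{"gripper":1,"dx":-0.002,"dy":0.014,"dz":0,"rx":0,"ry":0,"rz":0},{"gripper":1,"dx":-0.0023,"dy":0.018,"dz":0,"rx":0,"ry":0,"rz":0},{"gripper":1,"dx":-0.003,"dy":0.022,"dz":0,"rx":0,"ry":0,"rz":0},{"gripper":1,"dx":-0.0035,"dy":0.026,"dz":0,"rx":0,"ry":0,"rz":0},{"gripper":1,"dx":-0.0038,"dy":0.029,"dz":0,"rx":0,"ry":0,"rz":0},{"gripper":1,"dx":-0.0038,"dy":0.029,"dz":0,"rx":0,"ry":0,"rz":0}]'
python3 -m jog '[{"gripper":1,"dx":0.002,"dy":-0.02,"dz":0,"rx":0,"ry":0,"rz":0},{"gripper":1,"dx":0.004,"dy":-0.04,"dz":0.03,"rx":0,"ry":0,"rz":0},{"gripper":1,"dx":0.004,"dy":-0.08,"dz":0.07,"rx":0,"ry":0,"rz":0},{"gripper":1,"dx":0.004,"dy":-0.1,"dz":0.1,"rx":0,"ry":0,"rz":0},{"gripper":0.2,"dx":0.004,"dy":-0.1,"dz":0.1,"rx":0,"ry":0,"rz":0}]';python3 m.py
```

```text
t: 13.9
eef_pos: [0.6346, -0.0276, 0.0266]
tool_rot: [0.706, -0.043, 0.705, 0.041]
contact_force: [0.6, -5.3, 3.2]
gripper_width: 0.001
t: 14.4
eef_pos: [0.6407, -0.1316, 0.1316]
tool_rot: [0.709, -0.042, 0.703, 0.038]
contact_force: [0.9, 0.4, 0.8]
gripper_width: 0.157
top 425 [624.6  39.3  84.6 106.    5.5]
side 605 [626.   37.2  90.6 113.7   7.2]
both [626.   37.2  90.6 113.7   7.2] tcp [ 0.6384 -0.1257  0.1269] [-0.4 -0.5 -0.5]
fit [625.9  37.5   7.2] 22.8
mould in fence frame [-83.3  -4.6] yaw err -0.2
```

```bash
python3 -m jog '[{"gripper":0.2,"dx":-0.04,"dy":0.02,"dz":0,"rx":0,"ry":0,"rz":0},{"gripper":0.2,"dx":-0.08,"dy":0.04,"dz":0,"rx":0,"ry":0,"rz":0},{"gripper":0.2,"dx":-0.08,"dy":0.085,"dz":0,"rx":0,"ry":0,"rz":0},{"gripper":0.2,"dx":-0.08,"dy":0.13,"dz":0,"rx":0,"ry":0,"rz":0},{"gripper":0.2,"dx":-0.08,"dy":0.156,"dz":0,"rx":0,"ry":0,"rz":0},{"gripper":0.2,"dx":-0.08,"dy":0.156,"dz":-0.03,"rx":0,"ry":0,"rz":0},{"gripper":0.2,"dx":-0.08,"dy":0.156,"dz":-0.07,"rx":0,"ry":0,"rz":0},{"gripper":0.2,"dx":-0.08,"dy":0.156,"dz":-0.096,"rx":0,"ry":0,"rz":0},{"gripper":0.2,"dx":-0.08,"dy":0.156,"dz":-0.102,"rx":0,"ry":0,"rz":0},{"gripper":0.2,"dx":-0.08,"dy":0.156,"dz":-0.102,"rx":0,"ry":0,"rz":0}]'
```

```text
t: 15.5
eef_pos: [0.5565, 0.0316, 0.0224]
tool_rot: [0.705, -0.043, 0.707, 0.043]
contact_force: [-0.2, -0.9, 0.1]
gripper_width: 0.8
```

```bash
python3 -m jog '[{"gripper":0.2,"dx":0.008,"dy":0.001,"dz":0,"rx":0,"ry":0,"rz":0},{"gripper":0.2,"dx":0.014,"dy":0.002,"dz":0,"rx":0,"ry":0,"rz":0},{"gripper":0.2,"dx":0.019,"dy":0.003,"dz":0,"rx":0,"ry":0,"rz":0},{"gripper":0.2,"dx":0.024,"dy":0.004,"dz":0,"rx":0,"ry":0,"rz":0},{"gripper":0.2,"dx":0.029,"dy":0.005,"dz":0,"rx":0,"ry":0,"rz":0},{"gripper":0.2,"dx":0.034,"dy":0.006,"dz":0,"rx":0,"ry":0,"rz":0},{"gripper":0.2,"dx":0.038,"dy":0.007,"dz":0,"rx":0,"ry":0,"rz":0},{"gripper":0.2,"dx":0.042,"dy":0.008,"dz":0,"rx":0,"ry":0,"rz":0},{"gripper":0.2,"dx":0.046,"dy":0.0085,"dz":0,"rx":0,"ry":0,"rz":0},{"gripper":0.2,"dx":0.046,"dy":0.0085,"dz":0,"rx":0,"ry":0,"rz":0}]'
python3 -m jog '[{"gripper":0.2,"dx":0.002,"dy":0.0003,"dz":0,"rx":0,"ry":0,"rz":0},{"gripper":0.2,"dx":0.004,"dy":0.0006,"dz":0,"rx":0,"ry":0,"rz":0},{"gripper":0.2,"dx":0.004,"dy":0.0006,"dz":0,"rx":0,"ry":0,"rz":0}]'; python3 m.py
```

```text
t: 16.5
eef_pos: [0.6028, 0.0385, 0.0244]
tool_rot: [0.705, -0.042, 0.707, 0.042]
contact_force: [-6.6, -0.8, 2.7]
gripper_width: 0.8
t: 16.8
eef_pos: [0.606, 0.039, 0.0244]
tool_rot: [0.704, -0.042, 0.707, 0.042]
contact_force: [-8.2, -1.2, 4.6]
gripper_width: 0.803
top 0 [0. 0. 0. 0. 0.]
side 295 [660.4  42.6  91.5 110.7   6.9]
both [660.4  42.6  91.5 110.7   6.9] tcp [0.606  0.039  0.0244] [-6.9 -0.3  4.2]
```

```bash
J='python3 -m jog'; python3 -m jog '[{"gripper":0.2,"dx":0.002,"dy":0.0003,"dz":0,"rx":0,"ry":0,"rz":0},{"gripper":0.2,"dx":0.002,"dy":0.0003,"dz":0,"rx":0,"ry":0,"rz":0}]' | grep -E 'eef|force'; python3 -m jog '[{"gripper":0.2,"dx":0.0015,"dy":0.0002,"dz":0,"rx":0,"ry":0,"rz":0},{"gripper":0.2,"dx":0.0015,"dy":0.0002,"dz":0,"rx":0,"ry":0,"rz":0}]'| grep -E 'eef|force'
```

```text
eef_pos: [0.6079, 0.0393, 0.0244]
contact_force: [-8.4, -1.6, 5.3]
eef_pos: [0.6093, 0.0395, 0.0244]
contact_force: [-8.5, -0.9, 5.0]
```

```bash
python3 -m jog '[{"gripper":0.2,"dx":0.0015,"dy":0.0002,"dz":0,"rx":0,"ry":0,"rz":0},{"gripper":0.2,"dx":0.0015,"dy":0.0002,"dz":0,"rx":0,"ry":0,"rz":0}]' | grep -E 'eef|force'; python3 -m jog '[{"gripper":0.2,"dx":0.001,"dy":0.0001,"dz":0,"rx":0,"ry":0,"rz":0},{"gripper":0.2,"dx":0.001,"dy":0.0001,"dz":0,"rx":0,"ry":0,"rz":0}]'| grep -E 'eef|force'
```

```text
eef_pos: [0.6108, 0.0398, 0.0244]
contact_force: [-9.4, -0.4, 5.7]
eef_pos: [0.6116, 0.0399, 0.0243]
contact_force: [-8.8, -0.5, 6.1]
```

```bash
python3 -m jog '[{"gripper":0.2,"dx":0.001,"dy":0.0001,"dz":0,"rx":0,"ry":0,"rz":0},{"gripper":0.2,"dx":0.001,"dy":0.0001,"dz":0,"rx":0,"ry":0,"rz":0}]' | grep -E 'eef|force'; python3 m.py
```

```text
eef_pos: [0.6125, 0.0399, 0.0244]
contact_force: [-9.7, -0.8, 5.6]
top 0 [0. 0. 0. 0. 0.]
side 274 [666.7  44.5  90.6 112.6   8.1]
both [666.7  44.5  90.6 112.6   8.1] tcp [0.6125 0.04   0.0243] [-8.8 -2.2  6.2]
```

```bash
python3 -m jog '[{"gripper":0.2,"dx":0.001,"dy":0.0001,"dz":0,"rx":0,"ry":0,"rz":0},{"gripper":0.2,"dx":0.001,"dy":0.0001,"dz":0,"rx":0,"ry":0,"rz":0}]' | grep -E 'eef|force'; python3 -m jog '[{"gripper":0.2,"dx":0.001,"dy":0.0001,"dz":0,"rx":0,"ry":0,"rz":0},{"gripper":0.2,"dx":0.001,"dy":0.0001,"dz":0,"rx":0,"ry":0,"rz":0}]' | grep -E 'eef|force'
```

```text
eef_pos: [0.6125, 0.04, 0.0244]
contact_force: [-13.4, -1.8, 8.4]
eef_pos: [0.6125, 0.0399, 0.0242]
contact_force: [-15.2, -1.6, 11.7]
```

```bash
python3 -m jog '[{"gripper":0.2,"dx":0.001,"dy":0.0001,"dz":0,"rx":0,"ry":0,"rz":0},{"gripper":0.2,"dx":0.001,"dy":0.0001,"dz":0,"rx":0,"ry":0,"rz":0}]' | grep -E 'eef|force'
```

```text
eef_pos: [0.6126, 0.0399, 0.0242]
contact_force: [-18.0, -1.3, 14.8]
```

The TCP stopped at x = 0.6125 while the force rose to 18 N, so the mould has seated. Backing off to check.

```bash
python3 -m jog '[{"gripper":0.2,"dx":-0.01,"dy":-0.001,"dz":0,"rx":0,"ry":0,"rz":0},{"gripper":0.2,"dx":-0.03,"dy":-0.004,"dz":0,"rx":0,"ry":0,"rz":0},{"gripper":0.2,"dx":-0.05,"dy":-0.004,"dz":0.04,"rx":0,"ry":0,"rz":0},{"gripper":0.2,"dx":-0.07,"dy":0.03,"dz":0.08,"rx":0,"ry":0,"rz":0},{"gripper":0.2,"dx":-0.08,"dy":0.07,"dz":0.1,"rx":0,"ry":0,"rz":0},{"gripper":0.2,"dx":-0.09,"dy":0.11,"dz":0.12,"rx":0,"ry":0,"rz":0},{"gripper":0.2,"dx":-0.09,"dy":0.15,"dz":0.13,"rx":0,"ry":0,"rz":0},{"gripper":0.2,"dx":-0.09,"dy":0.19,"dz":0.13,"rx":0,"ry":0,"rz":0},{"gripper":0.2,"dx":-0.09,"dy":0.2,"dz":0.13,"rx":0,"ry":0,"rz":0},{"gripper":0.2,"dx":-0.09,"dy":0.2,"dz":0.13,"rx":0,"ry":0,"rz":0}]'
python3 m.py;  python3 - <<'E'
from h import *
a=read_camera('side')['pixels'][150:240,250:400];b=read_camera('top')['pixels'][115:205,190:310]
cv2.imwrite('pics/s4.png',np.vstack([cv2.resize(a,(500,300),interpolation=2),cv2.resize(b,(400,300),interpolation=2)[:, :].repeat(1,0) if 0 else cv2.resize(b,(500,300),interpolation=2)]))
E
```

```text
t: 19.6
eef_pos: [0.5282, 0.2436, 0.1548]
tool_rot: [0.706, -0.043, 0.705, 0.044]
contact_force: [-0.6, -0.3, -1.1]
gripper_width: 0.8
top 498 [665.9  46.6  91.  108.    6.9]
side 598 [666.6  45.4  90.6 115.5   8.1]
both [666.3  45.4  91.6 115.3   6.9] tcp [0.5285 0.2395 0.1541] [ 0.1 -0.4  0.5]
fit [666.   45.4   7.3] 54.5
mould in fence frame [-42.6  -1.9] yaw err -0.1
```

View pics/s4.png

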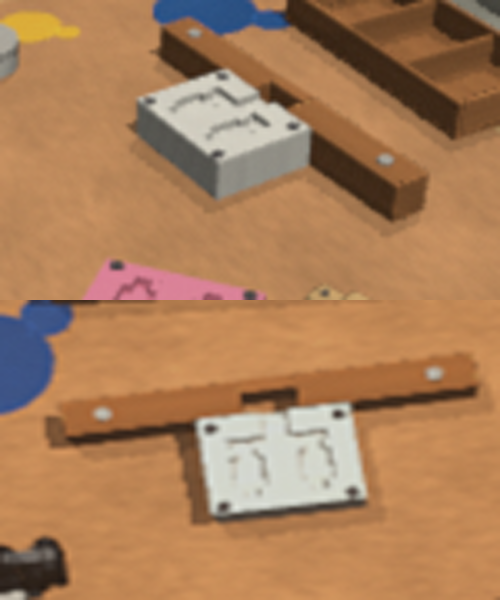

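The last picture shows the mould flush with the fence. Its mouth, at about (275,405) in the top view, is inside the notch (243–298). Handing in.

```bash
python3 -c "
from station import *
print(hand_in())"
```

```text
the job is handed in; nothing more can be done
None
```

The mould is against the fence with its pour mouth inside the notch, and the job is handed in; hand-in reports no verdict.

**What I did:**
- I turned the silver mould about 64° clockwise by pushing two corners with the closed fingers.
- The fingers, spread open, then pushed the back long side until the mould was square, about 40 mm short of the fence.
- A push on the end of the mould moved it about 6 mm sideways towards the notch.
- The last push, again with two fingers, ran home until the arm stopped moving and the force rose from about 9 N to 18 N along the push.

**Last checks:**
- **Position:** the camera fit put the mould's centre at x = -42.6 mm and y = -1.9 mm in the fence frame, where seated is -44 and 0. The 1.4 mm excess in x is within the calibration error.
- **Squareness:** it was about 0.1° off square.
- **Robot and speed:** the gripper was clear and touching nothing, and the clock read about 20 s.
- **Other things on the bench:** I kept clear of them, and those in the last views looked unmoved, but I did not re-measure them.

**Disagreements:** the two cameras differed by 1–3 mm. Some fits were poor or failed while the arm blocked the view, and I repeated the ones that mattered after backing off.

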